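# Stack the test rings and hold the kiln lid below its balance point

## Robot

A 7-joint arm with a two-finger parallel gripper is mounted at the origin on the work surface. World frame = base frame: x ahead of the robot, y to its left, z up, the work surface at z = 0. Lengths are in m, angles in rad, forces in N, time in s.
With the tool pointing down it reaches from about 0.35 to 0.9 m from the base axis. Payload 8.1 kg.
Tool frame: the origin (TCP) lies midway between the tips of the shut fingers; the grasp point (between the pads) lies 19 mm behind it; z points along the fingers, y is the line along which they close (so a half turn about z gives the same grasp; the last joint's range is limited). The gripper opens to 92 mm and grips with 3 to 60 N. Pads are 19 mm wide; open, the fingers measure 130 mm over their backs; the gripper's body (75 mm by 190 mm) begins 47 mm behind the grasp point.
Start: joints at [-1.334, 0.434, 0.025, 1.573, -0.012, 1.134, -0.075], TCP at [0.208, 0.589, 0.205] pointing down, gripper open.
Joint ranges: [-2.62, 2.62], [-0.44, 2.09], [-1.27, 1.32], [0.08, 2.57], [-1.32, 4.46], [0.12, 2], [-2.74, 2.74]. Speed limits (rad/s): [2.22, 2.22, 3.01, 3.01, 3.14, 3.14, 3.14].

## Interface

Orientations are given as a rotation vector (axis times angle).
In Python, from cell import arm gives the robot as it stands.
- The arm moves only by the tool carry_out, never from a script. Its arguments are lists of equal length, an entry for each row: "claw": the finger opening in cm, from 0 to 9.18; "delta_pos": the shift along the tool's x, y, z in cm, a list of three; "angular": the turn, a rotation vector about the tool's x, y, z in rad, a list of three. In form: {"claw": [claw, ...], "delta_pos": [[dx, dy, dz], ...], "angular": [[ax, ay, az], ...]}. A call has 1 to 20 rows; each row shifts and turns the commanded pose from where the row before left it, along the tool's axes as they then stand; what a row does not reach is not made up. A row lasts 1/10 s, in which the tool goes at most 50 mm and 8.59 degrees, less where a joint would pass 70% of its speed; a pose out of reach is approached as far as the arm can. A call with a gripper value outside its range is refused whole. The fingers move at their own pace and stop on an object; "force" is the grip in N (left out, the last holds). Time passes only in rows, so rows that do not move let the fingers close. It gives the time, the measured TCP pose, the force, the opening and the grip force at its end, in the units of the state.
- arm.observe(): the state, without advancing time (a new reading comes with each control period).
- arm.get_image(name): name is "scene" or "top"; returns a dict with "frame" (384x512x3 uint8, red, green, blue), "mtx" (3x3 intrinsics, pixels), "T" (4x4, takes a point from camera to world coordinates). Camera axes: x right, y down, z forward; pixel columns grow to the right and rows downward; lengths in m; the calibration is good to about 2 mm. A picture is of the moment at which its call begins. There is no depth.
- arm.sign_off(): hands the job in; it is judged then, once.
Trained networks look in a picture, given as the dict that the camera call returned (one of the last four; its "shot" number tells which), for a name from the list of things; names that differ only in an ending like _2 or _b are one class to them, and where a whole thing is asked for, a point or a joint stands for the part that bears it (a point fixed in the world has none). Each returns a list of dicts, best first, with "conf" (0 to 1); they miss things now and then, are a little off and sometimes report something else, mostly with a low value. They report only what shows in the picture. A call takes as long as a camera call. They do not tell look-alikes from the thing itself.
- arm.look_for(label, picture): "centre" ([column, row] as shares, 0 to 1, of the picture: columns of its width, rows of its height, amid what is visible of it).
- arm.trace(label, picture): "region" (384x512 bool, what is visible of it) and "centre" ([column, row] as shares, 0 to 1, of the picture: columns of its width, rows of its height, amid what is visible of it).
- arm.place_of(label, picture): "centre" ([column, row] as shares, 0 to 1, of the picture: columns of its width, rows of its height: a listed point, or the origin of a listed thing).
The state is a dict: "clock": time; "joints": joint angles; "dq": joint speeds; "joint_efforts": joint torques, N m; "position": TCP position; "ee_rot": TCP orientation; "force": force on the tool from outside, world axes, zero at the start; "ft_torque": the same for the moment, N m; "width": opening from 0.0 (shut) to 1.0 (fully open); "gripper_force": force on a finger pad.
Only numpy, scipy, OpenCV 4.12 (cv2) and the standard library are available. Lean on these libraries where they do the work, as an engineer would, in place of code of your own. Each camera call takes 0.05 s, during which the arm holds its last target. There are 200 camera calls.

## Task

Get the test kiln's load ready and then hold its lid for me: thread the two loose clay rings over the post of the fireclay stand, first the wide flat one and then the narrow tall one on top of it, both fully home. Then take the kiln lid by its handle, raise it clearly past the point where its springs balance it, ease it back and keep it still a few degrees below that point, so that I can lower the stand in and the lid will come down again; you finish while holding it there. Do not let the lid drop or fly open, and leave the other things on the bench where they are.

Things in the scene. Friction and masses are not known exactly. Their poses are not given: they have to be found in the camera images.
- kiln: Small octagonal top-loading test kiln in steel sheet, fixed: 230 mm over the flats, rim 135 mm above the bench, shut lid's top at 185 mm. Origin: centre of its underside; its x axis runs level from the front (lid handle) to the back (hinge), z up. A grey control box on its left (+y) side reaches 176 mm from the centre, 125 mm high.
- lid_handle (a point): Centre of the lid's handle: a round wooden bar 14 mm thick, level along the kiln's y axis, 85 mm clear between its end rods, 50 mm in front of the lid's front face (43 mm free space between), nothing below it; 160 mm above the bench with the lid shut. It is rigid with the lid: as the lid rises the bar turns in upright fingers.
- lid_hinge (a point): Middle of the lid's hinge axis, which is level, along the kiln's y axis, at the back of the kiln, 135 mm above the bench; it does not move. The handle is 290 mm in front of it and 25 mm above it when the lid is shut.
- lid (a joint): Opening angle of the lid, rad: 0 shut, grows as the handle edge rises; stop at 1.75. A 2.2 kg lid on pre-wound springs: shut, it takes 2 N upward at the handle; this shrinks to nil at the balance point, 0.56 rad (32 degrees), handle then 310 mm above the bench. Let go below it the lid falls shut, beyond it the springs carry it open. Hardly any friction.
- stand: A loose fireclay stand, 0.45 kg: a round base 96 mm across and 12 mm thick with an upright round post in its middle, 14 mm thick with a tapered tip 6 mm wide, rising to 62 mm above the underside. Origin: centre of its underside. z along the post.
- post_tip (a point): The top of the stand's post, 62 mm above the stand's underside.
- ring_wide: The wide, flat biscuit-fired clay ring: 60 mm outside, 21 mm bore, 16 mm tall, lying flat, loose. Origin: centre of its underside.
- ring_narrow: The narrow, tall biscuit-fired clay ring: 42 mm outside, 21 mm bore, 24 mm tall, standing on its end, loose. Origin: centre of its underside.
- prop: A tubular kiln prop, fireclay, standing: 38 mm outside, 50 mm tall, 20 mm bore; a bystander, not one of the two rings. Origin: centre of its underside.
- bowl: A small biscuit bowl, 90 mm across, 38 mm tall; bystander. Origin: centre of its underside.
- jar: A lidded glass jar, 68 mm across, 70 mm tall; bystander. Origin: centre of its underside.
- jug: A white plastic measuring jug with a handle, 100 mm across, 120 mm tall; bystander. Origin: centre of its underside.
- plate: A grey unfired plate, 176 mm across, 15 mm tall; bystander. Origin: centre of its underside.
- block: A wooden block 90 x 60 x 35 mm; bystander. Origin: centre of its underside.
- brush: A brush lying flat on the bench; bystander.
Things that resemble listed ones, but are neither listed nor needed, are in the scene too. What is shaped like the ring_narrow but purple is not meant.

How it is judged:
On the way, in this order (a step that is already met when the one before it is completed fails the run):
1. the wide ring is fully home on the post, resting on the stand's base, and let go (z of ring_wide in the frame of stand between 0.009 and 0.0145 m and horizontal distance between ring_wide and stand below 0.006 m and angle between the z axis of ring_wide and the z axis of stand, either way round below 0.1 rad and contact force between ring_wide and the fingers below 0.05 N), for 0.2 s.
2. the narrow ring is fully home on the post, resting on the wide ring, and let go (z of ring_wide in the frame of stand between 0.009 and 0.0145 m and horizontal distance between each of ring_wide, ring_narrow and stand below 0.006 m and angle between the z axis of each of ring_wide, ring_narrow and the z axis of stand, either way round below 0.1 rad and z of ring_narrow in the frame of stand between 0.025 and 0.031 m and contact force between ring_narrow and the fingers below 0.05 N), for 0.2 s.
3. the lid is raised past its balance point (beyond 0.60 rad) (value of joint lid above 0.6 rad), for 0.1 s.
4. the lid is brought back below its balance point and held (0.41 to 0.55 rad) (value of joint lid between 0.41 and 0.55 rad and contact force between kiln and the fingers above 0.1 N), for 0.2 s.
At the end, for the whole second after the job is handed in: Wide ring on the stand's base and narrow ring on it, on the post, each within 3 mm of fully home and flat within 0.1 rad; stand upright. The fingers hold the lid still at 0.41 to 0.55 rad (0.5 to 8.5 degrees below its balance point at 0.56), and nothing else props it (all of step 4 and z of ring_wide in the frame of stand between 0.009 and 0.0145 m and horizontal distance between each of ring_wide, ring_narrow and stand below 0.006 m and angle between the z axis of each of ring_wide, ring_narrow and the z axis of stand, either way round below 0.1 rad and z of ring_narrow in the frame of stand between 0.025 and 0.031 m and angle between stand's own z axis and vertical below 0.06 rad and velocity of joint lid between -0.05 and 0.05 rad/s and contact force between kiln and stand below 0.1 N and contact force between kiln and ring_wide below 0.1 N and contact force between kiln and ring_narrow below 0.1 N and contact force between kiln and prop below 0.1 N and contact force between kiln and bowl below 0.1 N and contact force between kiln and jar below 0.1 N and contact force between kiln and jug below 0.1 N and contact force between kiln and plate below 0.1 N and contact force between kiln and block below 0.1 N and contact force between kiln and brush below 0.1 N); the arm keeps its last pose, push and grip.
It fails at once if the lid flies open (beyond 0.95 rad) (value of joint lid above 0.95 rad).
It fails at once if the lid drops (closes faster than 1.5 rad/s) (velocity of joint lid below -1.5 rad/s).
It fails at once if a bystander is moved more than 30 mm (distance of any of prop, bowl, jar, jug, plate, block, brush from where it was at the start of the episode above 0.03 m).
It also fails if it takes over 72 s, if anything falls off the work surface, if the arm or the gripper's body presses on something with over 40 N, if the wrist force passes 120 N, or if a joint passes its speed limit or range.

## Working session

There is one attempt and no reset: what is moved stays moved. The work goes in short steps, Python scripts to look and compute and a tool call to move; the robot and the scene stay as the last step left them, time stands still between calls to the robot, and variables do not carry over. Pictures are saved under pics/ and viewed, at most 10 in all, crops included, and the job is handed in when it is done.

Besides the shell and the picture viewer there is one more tool, called after "Call:" by a JSON object that holds its "method" and its "body", one argument or row to a line. carry_out: Moves the arm, as the interface text tells. Its arguments: {"type":"object","properties":{"claw":{"type":"array","items":{"type":"number"}},"delta_pos":{"type":"array","items":{"type":"array","items":{"type":"number"}}},"angular":{"type":"array","items":{"type":"array","items":{"type":"number"}}},"force":{"type":"number"}},"required":["claw","delta_pos","angular"]}

```bash
mkdir -p pics; ls; cat > h.py <<'E'
import numpy as np, cv2
from cell import arm
W,H=512,384
def ray(p,c):
    K,T=p["mtx"],p["T"]; d=T[:3,:3]@np.linalg.inv(K)@np.array([c[0]*W,c[1]*H,1]); return T[:3,3],d
def at(p,c,z):
    o,d=ray(p,c); return o+d*(z-o[2])/d[2]
def tri(rs):
    A=np.zeros((3,3));b=np.zeros(3)
    for o,d in rs:
        d=d/np.linalg.norm(d);M=np.eye(3)-np.outer(d,d);A+=M;b+=M@o
    return np.linalg.solve(A,b)
def save(p,n): cv2.imwrite("pics/"+n,p["frame"][:,:,::-1])
E
python3 - <<'E'
from h import *
np.set_printoptions(precision=4,suppress=True)
s=arm.get_image("scene");t=arm.get_image("top")
img=np.hstack([s["frame"],t["frame"]])
save(s,"s0.png");save(t,"t0.png")
print(s["T"],t["T"])
for l in ["kiln","lid_handle","lid_hinge","stand","post_tip","ring_wide","ring_narrow","prop","bowl","jar","jug","plate","block","brush"]:
    for n,p in(("s",s),("t",t)):
        for r in arm.place_of(l,p): print(l,n,round(r["conf"],2),np.array(r["centre"])*[W,H],at(p,r["centre"],{"lid_handle":.16,"lid_hinge":.135,"post_tip":.062}.get(l,0)))
print(arm.observe())
E
```

```text
pics
[[ 0.1809  0.6876 -0.7032  1.5874]
 [ 0.9833 -0.1121  0.1434 -0.2583]
 [ 0.0198 -0.7173 -0.6964  1.1769]
 [ 0.      0.      0.      1.    ]] [[ 0.0286 -0.9856  0.1664  0.3583]
 [-0.9996 -0.0297 -0.0041 -0.0385]
 [ 0.009  -0.1662 -0.986   1.3568]
 [ 0.      0.      0.      1.    ]]
kiln s 0.79 [326.7072 243.9168] [0.6543 0.1573 0.    ]
kiln s 0.49 [165.7856 210.5856] [ 0.4176 -0.3515  0.    ]
lid_handle s 0.73 [322.4064 174.7968] [0.4955 0.1693 0.16  ]
lid_handle t 0.98 [195.8912 204.7872] [0.4866 0.1721 0.16  ]
lid_hinge s 0.91 [336.7936 247.104 ] [0.7776 0.1349 0.135 ]
lid_hinge s 0.34 [324.9152 245.4912] [0.7661 0.1028 0.135 ]
lid_hinge t 0.73 [120.1152 246.912 ] [0.3393 0.423  0.135 ]
lid_hinge t 0.56 [211.5072 125.4912] [0.7756 0.1375 0.135 ]
stand s 0.86 [234.9056 231.3984] [ 0.5516 -0.1297  0.    ]
stand s 0.45 [170.7008 245.2992] [ 0.5768 -0.3421  0.    ]
stand t 0.6 [285.0816 197.4144] [ 0.5424 -0.1403  0.    ]
post_tip s 0.83 [233.6768 215.1936] [ 0.5359 -0.1304  0.062 ]
post_tip t 0.9 [282.6752 196.1088] [ 0.5385 -0.1268  0.062 ]
post_tip t 0.65 [297.0112 159.0144] [ 0
[... 1436 characters left out ...]
695  0.    ]
block t 0.59 [293.2224 249.984 ] [ 0.3444 -0.1743  0.    ]
brush s 0.58 [260.7104 196.4928] [ 0.4017 -0.0148  0.    ]
brush t 0.85 [250.112  236.3136] [ 0.3905 -0.0109  0.    ]
{'clock': 1.5, 'joints': array([-1.3336,  0.4345,  0.025 ,  1.5732, -0.0116,  1.134 , -0.0751]), 'dq': array([ 0.0015, -0.    ,  0.0005, -0.0002,  0.0014, -0.0005, -0.0006]), 'joint_efforts': array([ -0.0006, -66.766 ,   0.9837, -31.4807,  -0.0607,   0.0326,
        -0.    ]), 'position': array([0.2083, 0.5893, 0.2049]), 'ee_rot': array([0.5313, 3.0963, 0.0001]), 'force': array([-0.4255, -0.013 , -0.3612]), 'ft_torque': array([ 0.0035, -0.0154, -0.0157]), 'gripper_force': 0.0, 'width': 0.9979235216352366}
```

View pictures.

```bash
python3 - <<'E'
import cv2,numpy as np
t=cv2.imread("pics/t0.png")[120:270,180:420];s=cv2.imread("pics/s0.png")[140:300,100:420]
cv2.imwrite("pics/a.png",np.vstack([cv2.resize(t,(480,300),interpolation=3),cv2.resize(s,(600,300))[:, :480]]))
cv2.imwrite("pics/b.png",cv2.resize(t,(800,500),interpolation=3))
cv2.imwrite("pics/c.png",cv2.resize(s,(800,400),interpolation=3))
E
```

```text
(no output)
```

View pics/b.png

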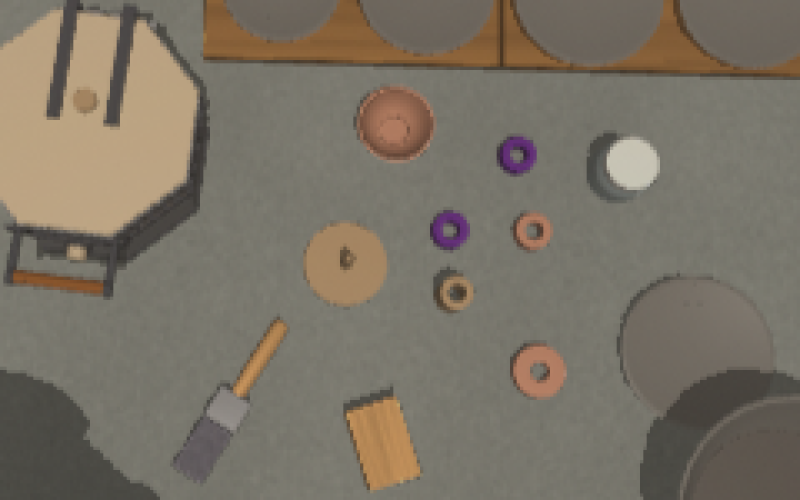

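View pics/c.png

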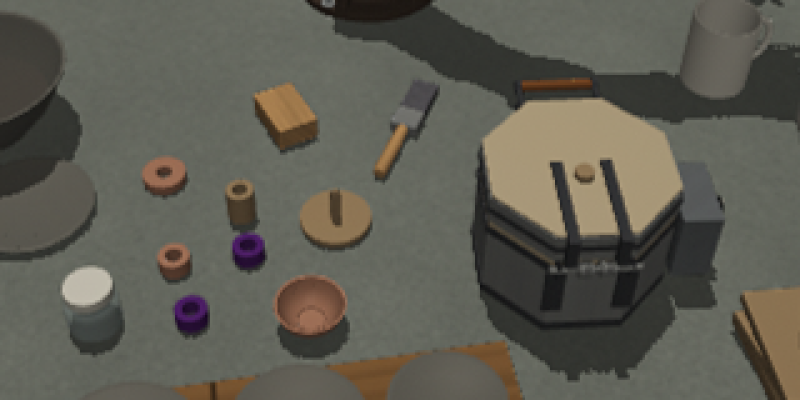

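The top view shows the two terracotta rings: the wide one at about (342,231) and the narrow one at about (340,189). The purple decoys are at (315,189) and (335,166). The stand is at about (284,198) and the prop at (317,208). The kiln with its handle is at the upper left, and nothing blocks the grasps.

```bash
cat >> h.py <<'E'
from scipy.optimize import minimize
def proj(p,X):
    T=p["T"];c=(X-T[:3,3])@T[:3,:3];u=c@p["mtx"].T;return u[:,:2]/u[:,2:]
a=np.linspace(0,2*np.pi,60)
def hull(p,m,x,y,cyl):
    P=np.vstack([np.c_[x+r*np.cos(a),y+r*np.sin(a),0*a+z] for r,z in cyl])
    h=cv2.convexHull((proj(p,P)*8*4+16).astype(np.int32)); cv2.fillConvexPoly(m,h//4 if 0 else h,1,shift=2)
def model(p,xy,cyls):
    m=np.zeros((H*8,W*8),np.uint8)
    for c in cyls: hull(p,m,*xy,c)
    mm=cv2.moments(m,True); return np.array([mm["m10"],mm["m01"]])/mm["m00"]/8
CY={"ring_wide":[[(.03,0),(.03,.016)]],"ring_narrow":[[(.021,0),(.021,.024)]],"stand":[[(.048,0),(.048,.012)],[(.007,.012),(.007,.056),(.003,.062)]]}
def fit(l,p,xy0):
    """match the silhouette centroid of the trace nearest xy0"""
    best=None
    for r in arm.trace(l,p):
        m=r["region"].astype(np.uint8)
        m2=cv2.morphologyEx(m,cv2.MORPH_CLOSE,np.ones((5,5)))
        cs,_=cv2.findContours(m2,cv2.RETR_EXTERNAL,cv2.CHAIN_APPROX_NONE)
        f=np.zeros_like(m);cv2.drawContours(f,cs,-1,1,-1)
        mm=cv2.moments(f,True);c=np.array([mm["m10"],mm["m01"]])/mm["m00"]+.5
        d=np.linalg.norm(c-model(p,xy0,CY[l]))
        if best is None or d<best[0]: best=(d,c,f.sum())
    c=best[1];xy=np.array(xy0,float)
    for _ in range(4):
        g=model(p,xy,CY[l]);J=np.c_[model(p,xy+[.01,0],CY[l])-g,model(p,xy+[0,.01],CY[l])-g]/.01
        xy=xy+np.linalg.solve(J,c-g)
    return xy,best[2],c
E
python3 - <<'E'
from h import *
np.set_printoptions(precision=4,suppress=True)
s=arm.get_image("scene");t=arm.get_image("top")
for l,x in(("ring_wide",(.418,-.347)),("ring_narrow",(.58,-.345)),("stand",(.547,-.135))):
    for p in(s,t): print(l,*fit(l,p,x))
h=[];g=[]
for p in(s,t):
    h.append(ray(p,max(arm.place_of("lid_handle",p),key=lambda r:r["conf"])["centre"]))
print(tri(h),arm.observe()["clock"])
E
```

```text
ring_wide [ 0.424 -0.35 ] 207 [166.4855 210.7995]
ring_wide [ 0.4195 -0.352 ] 208 [341.3702 231.6346]
ring_narrow [ 0.5832 -0.3448] 160 [170.0062 245.0188]
ring_narrow [ 0.6676 -0.3285] 92 [334.9565 166.8261]
stand [ 0.5365 -0.1315] 476 [234.1828 227.6008]
stand [ 0.535  -0.1315] 468 [283.3782 199.5513]
[0.4893 0.1676 0.1502] 2.0
```

Call:
{"method": "carry_out", "body": {
  "claw": [9, 9, 9, 9],
  "delta_pos": [
    [0, 0, -3],
    [0, 0, -3],
    [-3, 0, 0],
    [-3, 0, 0]
  ],
  "angular": [
    [0, 0, 0],
    [0, 0, 0],
    [0, 0, 0],
    [0, 0, 0]
  ]
}}

```text
clock: 2.4
position: [0.2648, 0.5701, 0.2661]
ee_rot: [0.527, 3.097, 0.004]
force: [0.8, -0.5, -0.4]
width: 0.982
gripper_force: 0.0
```

Call:
{"method": "carry_out", "body": {
  "claw": [9, 9, 9, 9, 9, 9, 9, 9, 9, 9, 8, 8, 8, 8, 8, 8, 8, 8],
  "delta_pos": [
    [0, 0, 0],
    [0, 0, 0],
    [0, 0, 0],
    [0, 0, 0],
    [0, 0, 0],
    [0, 0, 0],
    [0, 0, 0],
    [0, 0, 0],
    [0, 0, 0],
    [0, 0, 0],
    [-4, 2.5, 0],
    [-4, 2.5, 0],
    [-4, 2.5, 0],
    [-4, 2.5, 0],
    [-4, 2.5, 0],
    [-4, 2.5, 0],
    [-4, 2.5, 0],
    [-4, 2.5, 0]
  ],
  "angular": [
    [0, 0, 0.123],
    [0, 0, 0.123],
    [0, 0, 0.123],
    [0, 0, 0.123],
    [0, 0, 0.123],
    [0, 0, 0.123],
    [0, 0, 0.123],
    [0, 0, 0.123],
    [0, 0, 0.123],
    [0, 0, 0.123],
    [0, 0, 0],
    [0, 0, 0],
    [0, 0, 0],
    [0, 0, 0],
    [0, 0, 0],
    [0, 0, 0],
    [0, 0, 0],
    [0, 0, 0]
  ]
}}

```text
clock: 4.2
position: [0.4659, 0.2478, 0.2651]
ee_rot: [-2.22, -2.223, -0.001]
force: [-0.1, 1.1, 0.7]
width: 0.873
gripper_force: 0.0
```

```bash
cat >> h.py <<'E'
from scipy.spatial.transform import Rotation as Ro
def togo(x,y,z,yaw=0):
    """tool-axes cm to go to x,y,z; and the turn to have tool y along yaw in the world, pointing down"""
    o=arm.observe();R=Ro.from_rotvec(o["ee_rot"])
    D=Ro.from_euler("z",yaw)*Ro.from_matrix([[0,1,0],[1,0,0],[0,0,-1]])
    print("t",round(o["clock"],2),"pos",o["position"].round(4),"d_tool cm",(R.inv().apply(np.array([x,y,z])-o["position"])*100).round(2),"turn",(R.inv()*D).as_rotvec().round(3),"F",o["force"].round(2),"j",o["joints"].round(2))
E
python3 - <<'E'
from h import *
togo(.42,-.351,.1)
E
```

```text
t 4.2 pos [0.4659 0.2478 0.2651] d_tool cm [-59.88  -4.67  16.47] turn [ 0.    -0.001  0.001] F [-0.12  1.11  0.73] j [-0.96  0.23  0.46  1.75 -0.11  1.19 -0.47]
```

Call:
{"method": "carry_out", "body": {
  "claw": [8, 8, 8, 8, 8, 8, 8, 8, 8, 8, 8, 8, 8, 8, 8, 8],
  "delta_pos": [
    [-4, -0.3, 0],
    [-4, -0.3, 0],
    [-4, -0.3, 0],
    [-4, -0.3, 0],
    [-4, -0.3, 0],
    [-4, -0.3, 1],
    [-4, -0.3, 1],
    [-4, -0.3, 1],
    [-4, -0.3, 1],
    [-4, -0.3, 2],
    [-4, -0.3, 2],
    [-4, -0.3, 2],
    [-4, -0.3, 2],
    [-4, -0.3, 2],
    [-3.9, -0.5, 2.5],
    [0, 0, 0]
  ],
  "angular": [
    [0, 0, 0],
    [0, 0, 0],
    [0, 0, 0],
    [0, 0, 0],
    [0, 0, 0],
    [0, 0, 0],
    [0, 0, 0],
    [0, 0, 0],
    [0, 0, 0],
    [0, 0, 0],
    [0, 0, 0],
    [0, 0, 0],
    [0, 0, 0],
    [0, 0, 0],
    [0, 0, 0],
    [0, 0, 0]
  ]
}}

```text
clock: 5.8
position: [0.415, -0.355, 0.0975]
ee_rot: [-2.228, -2.213, 0.007]
force: [-0.6, 0.4, -0.1]
width: 0.872
gripper_force: 0.0
```

```bash
python3 - <<'E'
from h import *
np.set_printoptions(precision=4,suppress=True)
togo(.421,-.351,.005)
s=arm.get_image("scene");t=arm.get_image("top")
# colour check: terracotta = reddish; hue components
for n,p in(("s",s),("t",t)):
    hsv=cv2.cvtColor(p["frame"],cv2.COLOR_RGB2HSV)
    m=((hsv[...,0]<13)&(hsv[...,1]>70)&(hsv[...,2]>60)).astype(np.uint8)
    m=cv2.morphologyEx(m,cv2.MORPH_CLOSE,np.ones((5,5)))
    k,_,st,c=cv2.connectedComponentsWithStats(m)
    for i in range(1,k):
        if st[i,4]>60: print(n,st[i,4],c[i]+.5,at(p,(c[i]+.5)/[W,H],.012))
    save(p,n+"1.png")
sc=cv2.resize(s["frame"][150:300,100:300],(800,600),interpolation=3)
cv2.imwrite("pics/d.png",sc[:,:,::-1])
E
```

```text
t 5.8 pos [ 0.415  -0.355   0.0975] d_tool cm [0.42 0.63 9.25] turn [-0.004  0.002 -0.007] F [-0.65  0.45 -0.13] j [ 0.11  0.49  0.69  1.93 -0.4   0.86  1.01]
s 564 [304.4965  10.406 ] [-1.1186  0.533   0.012 ]
s 1132 [348.97    64.2367] [-0.4518  0.5936  0.012 ]
s 300 [223.8433  75.5933] [-0.4338 -0.0409  0.012 ]
s 70 [273.2714  85.1286] [-0.3134  0.177   0.012 ]
s 1583 [37.5569 98.6118] [-0.3577 -0.8813  0.012 ]
s 776 [395.5515 119.0374] [0.0366 0.6435 0.012 ]
s 74 [322.5135 174.0405] [0.3325 0.2331 0.012 ]
s 212 [165.7358 210.4104] [ 0.4287 -0.3507  0.012 ]
s 158 [169.6835 244.481 ] [ 0.5832 -0.3443  0.012 ]
s 568 [224.0968 262.2412] [ 0.6826 -0.1822  0.012 ]
s 719 [436.9548 266.4694] [0.8083 0.4664 0.012 ]
t 4271 [ 22.4579 142.8142] [0.7242 0.8848 0.012 ]
t 448 [141.2433 105.3817] [0.892  0.4379 0.012 ]
t 425 [298.8553 157.1682] [ 0.7    -0.1903  0.012 ]
t 105 [339.881  189.5667] [ 0.5773 -0.3489  0.012 ]
t 1803 [384.1583 236.8971] [ 0.4025 -0.5137  0.012 ]
t 126 [339.6984 229.5238] [ 0.4251 -0.3469  0.012 ]
t 1295 [331.8421 283.9247] [ 0.2261 -0.3164  0.012 ]
t 4919 [265.3178 322.255 ] [ 0.0858 -0.076   0.012 ]
t 1136 [ 69.2148 316.8371] [0.0855 0.6283 0.012 ]
t 121 [216.7231 335.1281] [0.0373 0.0964 0.012 ]
t 400 [219.685  368.1925] [-0.0725  0.0806  0.012 ]
t 61 [238.1721 380.6475] [-0.1116  0.014   0.012 ]
```

View pics/d.png

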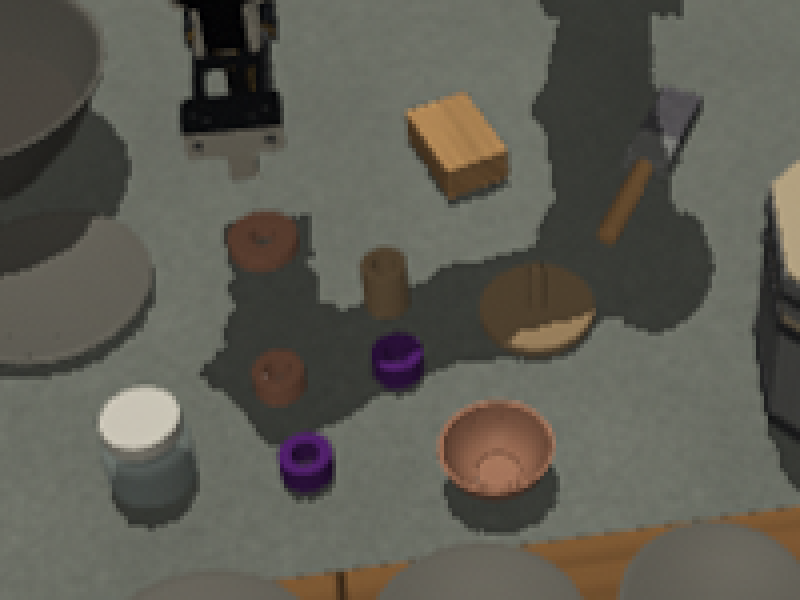

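Call:
{"method": "carry_out", "body": {
  "claw": [8, 8, 8, 8, 8, 8, 5, 5, 5, 5, 5, 5, 5],
  "delta_pos": [
    [0.4, 0.7, 2],
    [0, 0, 2],
    [0, 0, 2],
    [0, 0, 2],
    [0, 0, 1.3],
    [0, 0, 0],
    [0, 0, 0],
    [0, 0, 0],
    [0, 0, 0],
    [0, 0, 0],
    [0, 0, 0],
    [0, 0, -2],
    [0, 0, -2]
  ],
  "angular": [
    [-0.004, 0.002, -0.007],
    [0, 0, 0],
    [0, 0, 0],
    [0, 0, 0],
    [0, 0, 0],
    [0, 0, 0],
    [0, 0, 0],
    [0, 0, 0],
    [0, 0, 0],
    [0, 0, 0],
    [0, 0, 0],
    [0, 0, 0],
    [0, 0, 0]
  ],
  "force": 12
}}

```text
clock: 7.2
position: [0.4253, -0.3453, 0.047]
ee_rot: [2.213, 2.23, 0.006]
force: [0.9, -0.2, -0.2]
width: 0.545
gripper_force: 0.0
```

```bash
python3 - <<'E'
from h import *
togo(.536,-.1315,.10)
E
```

```text
t 7.2 pos [ 0.4253 -0.3453  0.047 ] d_tool cm [21.31 11.24 -5.21] turn [ 0.003 -0.003  0.008] F [ 0.87 -0.18 -0.24] j [ 0.14  0.56  0.63  1.97 -0.48  0.76  1.06]
```

```bash
python3 - <<'E'
from h import *
s=arm.get_image("scene");t=arm.get_image("top")
x=np.hstack([cv2.resize(p["frame"][r:r+110,c:c+80],(400,550),interpolation=3) for p,r,c in((s,150,120),(t,170,300))])
cv2.imwrite("pics/e.png",x[:,:,::-1])
togo(.42,-.35,.1)
E
```

```text
t 7.3 pos [ 0.4269 -0.3467  0.0489] d_tool cm [-0.32 -0.66 -5.11] turn [ 0.007 -0.     0.008] F [ 0.88 -0.44 -0.29] j [ 0.14  0.56  0.63  1.97 -0.48  0.76  1.06]
```

View pics/e.png

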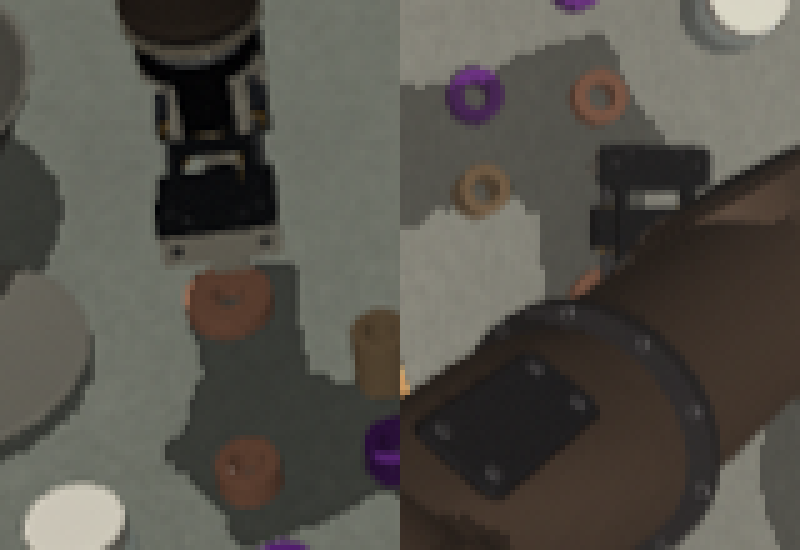

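The scene view shows the wide ring still on the bench at about (165,210), so I probably lifted before the fingers had closed. I'll try again with a longer wait.

Call:
{"method": "carry_out", "body": {
  "claw": [8, 8, 8, 8, 8, 8, 8],
  "delta_pos": [
    [0, 0, 0],
    [-0.4, -0.4, 0],
    [0, 0, 0],
    [0, 0, 0],
    [0, 0, 0],
    [0, 0, 0],
    [0, 0, 0]
  ],
  "angular": [
    [0, 0, 0.008],
    [0, 0, 0],
    [0, 0, 0],
    [0, 0, 0],
    [0, 0, 0],
    [0, 0, 0],
    [0, 0, 0]
  ]
}}

```text
clock: 8.0
position: [0.4219, -0.3494, 0.0467]
ee_rot: [2.221, 2.221, 0.007]
force: [-0.7, 0.2, -0.2]
width: 0.874
gripper_force: 0.0
```

Call:
{"method": "carry_out", "body": {
  "claw": [8, 8, 8, 8, 8, 5, 5, 5, 5, 5, 5, 5, 5],
  "delta_pos": [
    [0, 0, 2],
    [0, 0, 2],
    [0, 0, 0.2],
    [0, 0, 0],
    [0, 0, 0],
    [0, 0, 0],
    [0, 0, 0],
    [0, 0, 0],
    [0, 0, 0],
    [0, 0, 0],
    [0, 0, 0],
    [0, 0, 0],
    [0, 0, 0]
  ],
  "angular": [
    [0, 0, 0],
    [0, 0, 0],
    [0, 0, 0],
    [0, 0, 0],
    [0, 0, 0],
    [0, 0, 0],
    [0, 0, 0],
    [0, 0, 0],
    [0, 0, 0],
    [0, 0, 0],
    [0, 0, 0],
    [0, 0, 0],
    [0, 0, 0]
  ]
}}

```text
clock: 9.3
position: [0.422, -0.3494, 0.0048]
ee_rot: [2.221, 2.22, 0.007]
force: [-0.5, 0.3, -0.3]
width: 0.544
gripper_force: 0.0
```

```bash
python3 - <<'E'
from h import *
togo(.536,-.1315,.10)
E
```

```text
t 9.3 pos [ 0.422  -0.3494  0.0048] d_tool cm [21.81 11.43 -9.43] turn [ 0.004 -0.002 -0.   ] F [-0.49  0.27 -0.26] j [ 0.19  0.62  0.57  2.   -0.54  0.68  1.11]
```

```bash
python3 - <<'E'
from h import *
s=arm.get_image("scene");t=arm.get_image("top")
for p in (s,t): print(proj(p,np.array([[.422,-.3494,.0048],[.422,-.3494,.07],[.422,-.351,.0]])))
x=np.hstack([cv2.resize(p["frame"][r:r+110,c:c+80],(400,550),interpolation=3) for p,r,c in((s,150,120),(t,170,300))])
cv2.imwrite("pics/f.png",x[:,:,::-1])
E
```

```text
[[166.27690098 210.45086451]
 [163.95667137 196.89210722]
 [165.97334844 211.47328406]]
[[339.93345546 230.46327422]
 [344.08765871 229.72460203]
 [340.06467934 230.52716769]]
```

View pics/f.png

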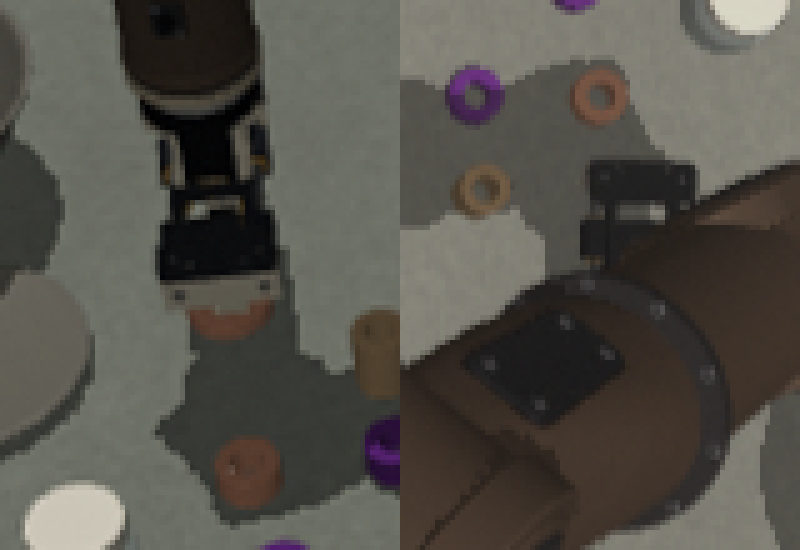

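The view shows the fingers closed above the ring at about (164,212). The tips of these linkage fingers evidently ride up when open, so I'll go deeper, watching the force.

Call:
{"method": "carry_out", "body": {
  "claw": [7.4, 7.4, 7.4, 7.4, 7.4, 7.4, 7.4, 7.4, 7.4],
  "delta_pos": [
    [0, 0, -1],
    [-0.2, 0, 0],
    [0, 0, 0],
    [0, 0, 0],
    [0, 0, 0],
    [0, 0, 0],
    [0, 0, 0.5],
    [0, 0, 0.5],
    [0, 0, 0.5]
  ],
  "angular": [
    [0, 0, 0],
    [0, 0, 0],
    [0, 0, 0],
    [0, 0, 0],
    [0, 0, 0],
    [0, 0, 0],
    [0, 0, 0],
    [0, 0, 0],
    [0, 0, 0]
  ]
}}

```text
clock: 10.3
position: [0.4219, -0.3512, -0.0009]
ee_rot: [2.221, 2.221, 0.007]
force: [0.0, -0.2, 0.8]
width: 0.808
gripper_force: 0.0
```

Call:
{"method": "carry_out", "body": {
  "claw": [7.4, 7.4, 7.4],
  "delta_pos": [
    [0, 0, 0.3],
    [0, 0, 0],
    [0, 0, 0]
  ],
  "angular": [
    [0, 0, 0],
    [0, 0, 0],
    [0, 0, 0]
  ]
}}

```text
clock: 10.6
position: [0.422, -0.3514, -0.0033]
ee_rot: [2.221, 2.22, 0.007]
force: [0.2, 0.2, 0.8]
width: 0.804
gripper_force: 0.0
```

Call:
{"method": "carry_out", "body": {
  "claw": [7.4, 7.4, 7.4, 7.4],
  "delta_pos": [
    [0, 0, 0.3],
    [0, 0, 0.2],
    [0, 0, 0],
    [0, 0, 0]
  ],
  "angular": [
    [0, 0, 0],
    [0, 0, 0],
    [0, 0, 0],
    [0, 0, 0]
  ]
}}

```text
clock: 11.0
position: [0.4221, -0.3514, -0.0082]
ee_rot: [2.221, 2.22, 0.007]
force: [-0.4, -0.3, -0.3]
width: 0.806
gripper_force: 0.0
```

Call:
{"method": "carry_out", "body": {
  "claw": [5, 5, 5, 5, 5, 5, 5],
  "delta_pos": [
    [0, 0, 0],
    [0, 0, 0],
    [0, 0, 0],
    [0, 0, 0],
    [0, 0, 0],
    [0, 0, 0],
    [0, 0, 0]
  ],
  "angular": [
    [0, 0, 0],
    [0, 0, 0],
    [0, 0, 0],
    [0, 0, 0],
    [0, 0, 0],
    [0, 0, 0],
    [0, 0, 0]
  ]
}}

```text
clock: 11.7
position: [0.4221, -0.3514, -0.0082]
ee_rot: [2.221, 2.22, 0.007]
force: [-0.7, 0.1, 1.2]
width: 0.632
gripper_force: 12.1
```

Call:
{"method": "carry_out", "body": {
  "claw": [5, 5, 5, 5, 5, 5, 5, 5, 5, 5, 5, 5, 5, 5, 5, 5, 5],
  "delta_pos": [
    [0, 0, -1],
    [0, 0, -2],
    [0, 0, -2.5],
    [0, 0, -2.5],
    [0, 0, -2],
    [2, 1, 0],
    [2, 1, 0],
    [2, 1, 0],
    [2, 1, 0],
    [2, 1, 0],
    [2, 1, 0],
    [2, 1, 0],
    [2, 1, 0],
    [2, 1, 0],
    [2, 1, 0],
    [2, 1.4, 0],
    [0, 0, 0]
  ],
  "angular": [
    [0, 0, 0],
    [0, 0, 0],
    [0, 0, 0],
    [0, 0, 0],
    [0, 0, 0],
    [0, 0, 0],
    [0, 0, 0],
    [0, 0, 0],
    [0, 0, 0],
    [0, 0, 0],
    [0, 0, 0],
    [0, 0, 0],
    [0, 0, 0],
    [0, 0, 0],
    [0, 0, 0],
    [0, 0, 0],
    [0, 0, 0]
  ]
}}

```text
clock: 13.4
position: [0.5377, -0.1279, 0.093]
ee_rot: [2.215, 2.226, 0.009]
force: [0.9, -0.6, -1.2]
width: 0.633
gripper_force: 12.1
```

```bash
python3 - <<'E'
from h import *
np.set_printoptions(precision=4,suppress=True)
togo(.536,-.1315,.06)
print(arm.observe()["width"])
s=arm.get_image("scene");t=arm.get_image("top")
P=arm.observe()["position"]
for n,p in(("s",s),("t",t)):
    for l,z in(("post_tip",.062),("stand",0),("ring_wide",P[2]+.0082)):
        for r in arm.place_of(l,p)[:2]: print(n,l,round(r["conf"],2),at(p,r["centre"],z))
    try: print(fit("stand",p,(.536,-.1315)))
    except Exception as e: print(e)
x=np.hstack([cv2.resize(p["frame"][r:r+110,c:c+80],(400,550),interpolation=3) for p,r,c in((s,150,200),(t,140,250))])
cv2.imwrite("pics/g.png",x[:,:,::-1])
E
```

```text
t 13.4 pos [ 0.5377 -0.1279  0.093 ] d_tool cm [-0.37 -0.19  3.3 ] turn [ 0.005 -0.003  0.005] F [ 0.86 -0.63 -1.23] j [-0.35  0.51  0.69  1.93 -0.43  0.86  0.57]
0.6327863403638383
s post_tip 0.69 [ 0.5252 -0.1348  0.062 ]
s stand 0.81 [ 0.5396 -0.134   0.    ]
s stand 0.37 [ 0.4756 -0.1177  0.    ]
s ring_wide 0.47 [ 0.5371 -0.1275  0.1012]
(array([ 0.5376, -0.1308]), np.uint64(557), array([234.4246, 227.8357]))
'NoneType' object is not subscriptable
```

View pics/g.png

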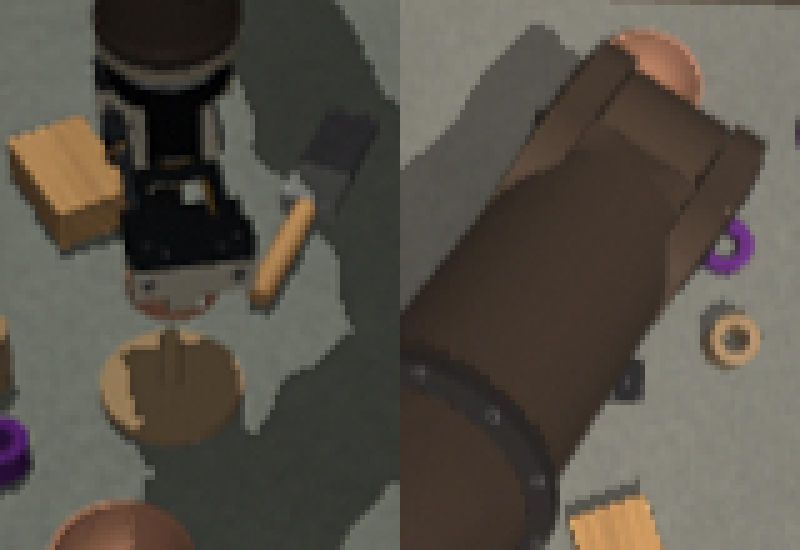

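The scene view shows the gripped ring at about (234,210), just above the post tip at about (234,215). I'll correct y by −3 mm and lower it.

Call:
{"method": "carry_out", "body": {
  "claw": [5, 5, 5, 5, 5, 5, 5, 5, 5],
  "delta_pos": [
    [-0.3, -0.1, 0],
    [0, 0, 1],
    [0, 0, 1],
    [0, 0, 1],
    [0, 0, 0.7],
    [0, 0, 0.7],
    [0, 0, 0.7],
    [0, 0, 0.7],
    [0, 0, 0]
  ],
  "angular": [
    [0.005, -0.003, 0.005],
    [0, 0, 0],
    [0, 0, 0],
    [0, 0, 0],
    [0, 0, 0],
    [0, 0, 0],
    [0, 0, 0],
    [0, 0, 0],
    [0, 0, 0]
  ]
}}

```text
clock: 14.8
position: [0.5345, -0.1341, 0.0338]
ee_rot: [-2.226, -2.215, 0.002]
force: [1.4, 1.7, -2.0]
width: 0.633
gripper_force: 12.1
```

Call:
{"method": "carry_out", "body": {
  "claw": [5, 5, 5, 5, 5, 5, 5, 5],
  "delta_pos": [
    [0.2, 0.2, 0],
    [0, 0, 0],
    [0, 0, 0.6],
    [0, 0, 0.6],
    [0, 0, 0.6],
    [0, 0, 0.6],
    [0, 0, 0],
    [0, 0, 0]
  ],
  "angular": [
    [0, 0, 0],
    [0, 0, 0],
    [0, 0, 0],
    [0, 0, 0],
    [0, 0, 0],
    [0, 0, 0],
    [0, 0, 0],
    [0, 0, 0]
  ]
}}

```text
clock: 15.6
position: [0.5365, -0.1328, 0.0105]
ee_rot: [-2.227, -2.215, 0.003]
force: [0.3, -0.2, 0.0]
width: 0.634
gripper_force: 12.1
```

Call:
{"method": "carry_out", "body": {
  "claw": [5, 5, 5, 5],
  "delta_pos": [
    [0, 0, 0.3],
    [0, 0, 0.3],
    [0, 0, 0],
    [0, 0, 0]
  ],
  "angular": [
    [0, 0, 0],
    [0, 0, 0],
    [0, 0, 0],
    [0, 0, 0]
  ]
}}

```text
clock: 16.0
position: [0.5366, -0.1327, 0.0047]
ee_rot: [-2.227, -2.216, 0.002]
force: [0.2, 0.1, -0.9]
width: 0.633
gripper_force: 12.1
```

Call:
{"method": "carry_out", "body": {
  "claw": [7.4, 7.4, 7.4, 7.4, 7.4, 7.4, 7.4, 7.4, 7.4, 7.4, 7.4, 7.4],
  "delta_pos": [
    [0, 0, 0],
    [0, 0, 0],
    [0, 0, 0],
    [0, 0, 0],
    [0, 0, 0],
    [0, 0, -2],
    [0, 0, -3],
    [0, 0, -3],
    [0, 0, -2],
    [-4, 0, 0],
    [-4, 0, 0],
    [-4, 0, 0]
  ],
  "angular": [
    [0, 0, 0],
    [0, 0, 0],
    [0, 0, 0],
    [0, 0, 0],
    [0, 0, 0],
    [0, 0, 0],
    [0, 0, 0],
    [0, 0, 0],
    [0, 0, 0],
    [0, 0, 0],
    [0, 0, 0],
    [0, 0, 0]
  ]
}}

```text
clock: 17.2
position: [0.5364, -0.2535, 0.1051]
ee_rot: [2.225, 2.217, -0.001]
force: [0.8, -0.7, -0.0]
width: 0.805
gripper_force: 0.0
```

```bash
python3 - <<'E'
from h import *
np.set_printoptions(precision=4,suppress=True)
togo(.580,-.346,.06)
s=arm.get_image("scene")
for r in arm.place_of("ring_narrow",s): print(round(r["conf"],2),at(s,r["centre"],0))
print(fit("stand",s,(.536,-.1315)), fit("ring_narrow",s,(.58,-.346)))
x=cv2.resize(s["frame"][180:280,130:270],(784,560),interpolation=3)
cv2.imwrite("pics/i.png",x[:,:,::-1])
E
```

```text
t 17.2 pos [ 0.5364 -0.2535  0.1051] d_tool cm [-9.23  4.4   4.52] turn [-0.     0.001 -0.004] F [ 0.78 -0.72 -0.03] j [-0.12  0.55  0.69  1.81 -0.43  0.93  0.76]
0.73 [ 0.5852 -0.3422  0.    ]
0.61 [ 0.6588 -0.3204  0.    ]
0.57 [ 0.5845 -0.2503  0.    ]
(array([ 0.5453, -0.1314]), np.uint64(334), array([234.5569, 229.5449])) (array([ 0.5839, -0.3446]), np.uint64(145), array([170.0724, 245.1828]))
```

View pics/i.png

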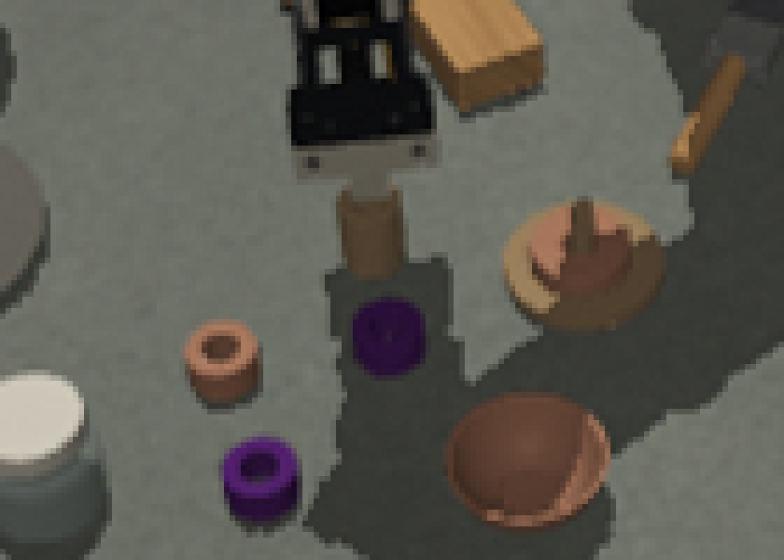

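The wide ring sits flat on the stand's base at about (233,223), with the post coming through it. The narrow terracotta ring is at about (170,245).

Call:
{"method": "carry_out", "body": {
  "claw": [6.2, 6.2, 6.2, 6.2, 6.2, 6.2, 6.2, 6.2, 6.2],
  "delta_pos": [
    [-2.3, 1.2, 0],
    [-2.3, 1.2, 0],
    [-2.3, 1.1, 0],
    [-2.2, 1.1, 1],
    [0, 0, 2],
    [0, 0, 2],
    [0, 0, 1.5],
    [0, 0, 0],
    [0, 0, 0]
  ],
  "angular": [
    [0, 0, 0],
    [0, 0, 0],
    [0, 0, 0],
    [0, 0, 0],
    [0, 0, 0],
    [0, 0, 0],
    [0, 0, 0],
    [0, 0, 0],
    [0, 0, 0]
  ]
}}

```text
clock: 18.3
position: [0.5819, -0.3431, 0.04]
ee_rot: [-2.226, -2.217, 0.002]
force: [-0.0, 0.3, 0.3]
width: 0.68
gripper_force: 0.0
```

```bash
python3 - <<'E'
from h import *
togo(.582,-.345,.002)
E
```

```text
t 18.3 pos [ 0.5819 -0.3431  0.04  ] d_tool cm [-0.18  0.02  3.8 ] turn [-0.001  0.001 -0.004] F [-0.    0.33  0.3 ] j [ 0.07  0.75  0.62  1.64 -0.51  0.93  0.88]
```

Call:
{"method": "carry_out", "body": {
  "claw": [6.2, 6.2, 6.2, 6.2, 6.2, 3.5, 3.5, 3.5, 3.5, 3.5, 3.5, 3.5, 3.5],
  "delta_pos": [
    [-0.2, 0, 1],
    [0, 0, 1],
    [0, 0, 1],
    [0, 0, 0.8],
    [0, 0, 0],
    [0, 0, 0],
    [0, 0, 0],
    [0, 0, 0],
    [0, 0, 0],
    [0, 0, 0],
    [0, 0, 0],
    [0, 0, 0],
    [0, 0, 0]
  ],
  "angular": [
    [0, 0, 0],
    [0, 0, 0],
    [0, 0, 0],
    [0, 0, 0],
    [0, 0, 0],
    [0, 0, 0],
    [0, 0, 0],
    [0, 0, 0],
    [0, 0, 0],
    [0, 0, 0],
    [0, 0, 0],
    [0, 0, 0],
    [0, 0, 0]
  ]
}}

```text
clock: 19.6
position: [0.5817, -0.3464, 0.0025]
ee_rot: [2.227, 2.215, -0.002]
force: [-1.7, -0.5, 6.5]
width: 0.384
gripper_force: 3.0
```

Call:
{"method": "carry_out", "body": {
  "claw": [6.2, 6.2, 6.2, 6.2, 6.2, 6.2],
  "delta_pos": [
    [0, 0, 0],
    [0, 0, -1],
    [0, 0, -2],
    [0, 0, 0],
    [0, 0, 0],
    [0, 0, 0]
  ],
  "angular": [
    [0, 0, 0],
    [0, 0, 0],
    [0, 0, 0],
    [0, 0, 0],
    [0, 0, 0],
    [0, 0, 0]
  ]
}}

```text
clock: 20.2
position: [0.5813, -0.3454, 0.0313]
ee_rot: [-2.226, -2.215, 0.002]
force: [-0.3, -0.1, -0.1]
width: 0.674
gripper_force: 0.0
```

```bash
python3 - <<'E'
from h import *
np.set_printoptions(precision=4,suppress=True)
togo(.582,-.345,.002)
s=arm.get_image("scene")
print(fit("ring_narrow",s,(.58,-.346)))
x=cv2.resize(s["frame"][190:280,130:250],(800,600),interpolation=3)
cv2.imwrite("pics/j.png",x[:,:,::-1])
E
```

```text
t 20.2 pos [ 0.5813 -0.3454  0.0313] d_tool cm [0.05 0.08 2.93] turn [-0.002  0.    -0.005] F [-0.34 -0.13 -0.12] j [ 0.08  0.76  0.62  1.64 -0.52  0.92  0.89]
(array([ 0.6728, -0.3286]), np.uint64(165), array([176.6818, 266.5606]))
```

View pics/j.png

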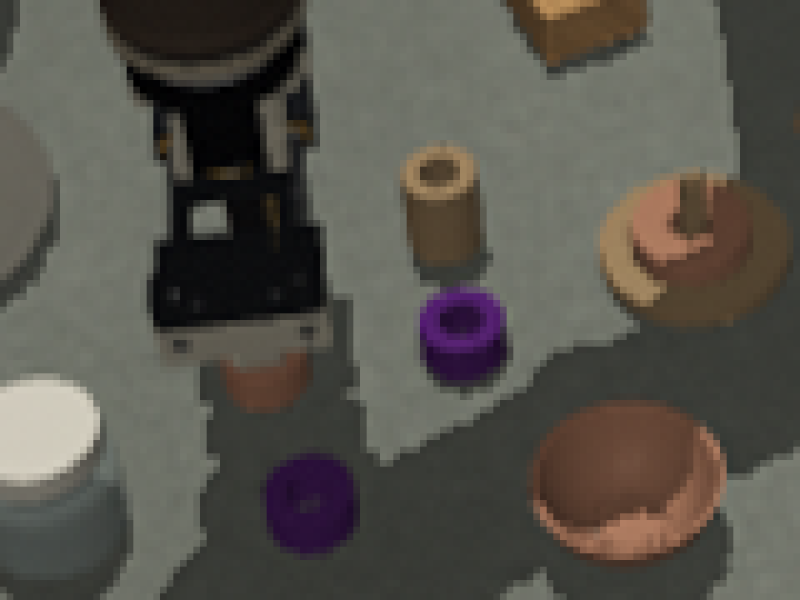

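The narrow ring is still upright at about (170,245); the tips had pressed on its top. I'll go about 12 mm deeper.

Call:
{"method": "carry_out", "body": {
  "claw": [6.2, 6.2, 6.2, 6.2, 6.2, 6.2, 6.2],
  "delta_pos": [
    [0, 0, 1],
    [0, 0, 1],
    [0, 0, 0.7],
    [0, 0, 0.5],
    [0, 0, 0.4],
    [0, 0, 0.4],
    [0, 0, 0]
  ],
  "angular": [
    [0, 0, 0],
    [0, 0, 0],
    [0, 0, 0],
    [0, 0, 0],
    [0, 0, 0],
    [0, 0, 0],
    [0, 0, 0]
  ]
}}

```text
clock: 21.0
position: [0.5813, -0.3458, -0.0087]
ee_rot: [-2.227, -2.215, 0.002]
force: [0.5, -0.1, -0.3]
width: 0.676
gripper_force: 0.0
```

Call:
{"method": "carry_out", "body": {
  "claw": [3.5, 3.5, 3.5, 3.5, 3.5, 3.5, 3.5, 3.5],
  "delta_pos": [
    [0, 0, 0],
    [0, 0, 0],
    [0, 0, 0],
    [0, 0, 0],
    [0, 0, 0],
    [0, 0, 0],
    [0, 0, 0],
    [0, 0, 0]
  ],
  "angular": [
    [0, 0, 0],
    [0, 0, 0],
    [0, 0, 0],
    [0, 0, 0],
    [0, 0, 0],
    [0, 0, 0],
    [0, 0, 0],
    [0, 0, 0]
  ]
}}

```text
clock: 21.8
position: [0.5817, -0.3461, -0.0079]
ee_rot: [2.227, 2.216, -0.002]
force: [-1.0, 0.7, 5.1]
width: 0.453
gripper_force: 12.0
```

Call:
{"method": "carry_out", "body": {
  "claw": [3.5, 3.5, 3.5, 3.5, 3.5, 3.5, 3.5, 3.5, 3.5, 3.5, 3.5, 3.5, 3.5, 3.5, 3.5, 3.5, 3.5, 3.5],
  "delta_pos": [
    [0, 0, -1],
    [0, 0, -2],
    [0, 0, -2.5],
    [0, 0, -2.5],
    [0, 0, -2],
    [0, 0, -1],
    [2, -0.5, 0],
    [2, -0.5, 0],
    [2, -0.5, 0],
    [2, -0.5, 0],
    [2, -0.5, 0],
    [2, -0.5, 0],
    [2, -0.5, 0],
    [2, -0.5, 0],
    [2, -0.5, 0],
    [2, 0, 0],
    [1.3, 0, 0],
    [0, 0, 0]
  ],
  "angular": [
    [0, 0, 0],
    [0, 0, 0],
    [0, 0, 0],
    [0, 0, 0],
    [0, 0, 0],
    [0, 0, 0],
    [0, 0, 0],
    [0, 0, 0],
    [0, 0, 0],
    [0, 0, 0],
    [0, 0, 0],
    [0, 0, 0],
    [0, 0, 0],
    [0, 0, 0],
    [0, 0, 0],
    [0, 0, 0],
    [0, 0, 0],
    [0, 0, 0]
  ]
}}

```text
clock: 23.6
position: [0.5378, -0.1304, 0.1013]
ee_rot: [-2.223, -2.218, 0.002]
force: [0.5, 0.7, -0.1]
width: 0.452
gripper_force: 12.0
```

Call:
{"method": "carry_out", "body": {
  "claw": [3.5, 3.5, 3.5],
  "delta_pos": [
    [0, 0, 0],
    [0, 0, 0],
    [0, 0, 0]
  ],
  "angular": [
    [0, 0, 0],
    [0, 0, 0],
    [0, 0, 0]
  ]
}}

```text
clock: 23.9
position: [0.5377, -0.1338, 0.1018]
ee_rot: [2.228, 2.214, -0.003]
force: [0.0, 0.7, -0.9]
width: 0.45
gripper_force: 12.0
```

```bash
python3 - <<'E'
from h import *
np.set_printoptions(precision=4,suppress=True)
togo(.5365,-.1325,.06)
s=arm.get_image("scene")
z=arm.observe()["position"][2]+.008
for r in arm.trace("ring_narrow",s)[:3]: print(round(r["conf"],2),np.array(r["centre"])*[W,H],at(s,r["centre"],z+.012))
for r in arm.place_of("post_tip",s)[:2]: print(round(r["conf"],2),at(s,r["centre"],.062))
E
```

```text
t 23.9 pos [ 0.5377 -0.1338  0.1018] d_tool cm [ 0.14 -0.11  4.18] turn [-0.001  0.002 -0.007] F [ 0.03  0.66 -0.89] j [-0.36  0.5   0.71  1.91 -0.42  0.88  0.56]
0.74 [196.8128 243.9936] [ 0.6888 -0.2589  0.1217]
0.46 [177.5104 266.6112] [ 0.7615 -0.3185  0.1217]
0.58 [ 0.5171 -0.1303  0.062 ]
```

Call:
{"method": "carry_out", "body": {
  "claw": [3.5, 3.5, 3.5, 3.5, 3.5, 3.5, 3.5, 3.5, 3.5, 3.5],
  "delta_pos": [
    [0.15, -0.1, 0],
    [0, 0, 1],
    [0, 0, 1],
    [0, 0, 1],
    [0, 0, 0.7],
    [0, 0, 0.7],
    [0, 0, 0.7],
    [0, 0, 0.7],
    [0, 0, 0],
    [0, 0, 0]
  ],
  "angular": [
    [0, 0, -0.006],
    [0, 0, 0],
    [0, 0, 0],
    [0, 0, 0],
    [0, 0, 0],
    [0, 0, 0],
    [0, 0, 0],
    [0, 0, 0],
    [0, 0, 0],
    [0, 0, 0]
  ]
}}

```text
clock: 25.05
position: [0.5366, -0.1313, 0.0436]
ee_rot: [-2.221, -2.222, 0.002]
force: [0.6, 0.5, -0.5]
width: 0.449
gripper_force: 12.0
```

Threading without force. I'll continue to contact, expected near z≈0.020.

Call:
{"method": "carry_out", "body": {
  "claw": [3.5, 3.5, 3.5, 3.5, 3.5, 3.5],
  "delta_pos": [
    [0, 0, 0.6],
    [0, 0, 0.6],
    [0, 0, 0.5],
    [0, 0, 0.4],
    [0, 0, 0],
    [0, 0, 0]
  ],
  "angular": [
    [0, 0, 0],
    [0, 0, 0],
    [0, 0, 0],
    [0, 0, 0],
    [0, 0, 0],
    [0, 0, 0]
  ]
}}

```text
clock: 25.65
position: [0.5366, -0.1313, 0.0226]
ee_rot: [-2.22, -2.222, 0.002]
force: [0.8, -0.1, -0.8]
width: 0.453
gripper_force: 12.0
```

Call:
{"method": "carry_out", "body": {
  "claw": [3.5, 3.5, 3.5],
  "delta_pos": [
    [0, 0, 0.2],
    [0, 0, 0],
    [0, 0, 0]
  ],
  "angular": [
    [0, 0, 0],
    [0, 0, 0],
    [0, 0, 0]
  ]
}}

```text
clock: 25.95
position: [0.5367, -0.1312, 0.0207]
ee_rot: [-2.22, -2.222, 0.002]
force: [0.5, -0.6, 0.5]
width: 0.455
gripper_force: 12.0
```

Call:
{"method": "carry_out", "body": {
  "claw": [6.2, 6.2, 6.2, 6.2, 6.2, 6.2, 6.2, 6.2, 6.2, 6.2, 6.2, 6.2, 6.2],
  "delta_pos": [
    [0, 0, 0],
    [0, 0, 0],
    [0, 0, 0],
    [0, 0, 0],
    [0, 0, -1],
    [0, 0, -2],
    [0, 0, -3],
    [0, 0, -4],
    [0, 0, -4],
    [0, -3, -4],
    [0, -4, -4],
    [0, -4, 0],
    [0, 0, 0]
  ],
  "angular": [
    [0, 0, 0],
    [0, 0, 0],
    [0, 0, 0],
    [0, 0, 0],
    [0, 0, 0],
    [0, 0, 0],
    [0, 0, 0],
    [0, 0, 0],
    [0, 0, 0],
    [0, 0, 0],
    [0, 0, 0],
    [0, 0, 0],
    [0, 0, 0]
  ]
}}

```text
clock: 27.25
position: [0.4272, -0.1319, 0.237]
ee_rot: [-2.222, -2.217, -0.003]
force: [-0.2, 0.6, -0.9]
width: 0.676
gripper_force: 0.0
```

```bash
python3 - <<'E'
from h import *
np.set_printoptions(precision=4,suppress=True)
togo(.489,.168,.26)
s=arm.get_image("scene");t=arm.get_image("top")
for l in("lid_handle","lid_hinge"):
    rs=[]
    for n,p in(("s",s),("t",t)):
        r=arm.place_of(l,p)
        for q in r[:2]: print(l,n,round(q["conf"],2),np.array(q["centre"])*[W,H],at(p,q["centre"],.16 if l=="lid_handle" else .135))
# handle bar by colour in top view
for n,p,roi in(("s",s,(300,160,350,190)),("t",t,(175,190,220,215))):
    hsv=cv2.cvtColor(p["frame"],cv2.COLOR_RGB2HSV);a0,b0,a1,b1=roi
    m=((hsv[...,0]<16)&(hsv[...,1]>120))[b0:b1,a0:a1]
    yy,xx=np.nonzero(m)
    if len(xx)>10:
        c=np.array([xx.mean()+a0+.5,yy.mean()+b0+.5]);print(n,len(xx),c,at(p,c/[W,H],.162),"ends",[at(p,np.array([q+a0+.5,yy[xx==q].mean()+b0+.5])/[W,H],.162) for q in(xx.min()+1,xx.max()-1)])
x=np.hstack([cv2.resize(p["frame"][r:r+110,c:c+80],(400,550),interpolation=3) for p,r,c in((s,170,200),(t,120,170))])
cv2.imwrite("pics/k.png",x[:,:,::-1])
E
```

```text
t 27.25 pos [ 0.4272 -0.1319  0.237 ] d_tool cm [30.01  6.12 -2.2 ] turn [-0.001 -0.003 -0.002] F [-0.22  0.62 -0.88] j [-0.59  0.11  0.88  1.98 -0.1   1.09  0.33]
lid_handle s 0.87 [325.0176 174.1824] [0.4939 0.1785 0.16  ]
lid_handle t 0.94 [198.8096 204.9024] [0.4865 0.1623 0.16  ]
lid_handle t 0.23 [282.0096 196.8   ] [ 0.5225 -0.1179  0.16  ]
lid_hinge s 0.65 [335.3088 246.9888] [0.7765 0.1308 0.135 ]
lid_hinge t 0.81 [211.5072 125.184 ] [0.7768 0.1375 0.135 ]
lid_hinge t 0.62 [283.392  195.9168] [ 0.5291 -0.1242  0.135 ]
s 97 [322.8196 173.9536] [0.4939 0.1709 0.162 ] ends [array([0.4901, 0.1304, 0.162 ]), array([0.4983, 0.2126, 0.162 ])]
t 94 [197.4255 204.6915] [0.4869 0.1666 0.162 ] ends [array([0.4914, 0.2071, 0.162 ]), array([0.482 , 0.1257, 0.162 ])]
```

View pics/k.png

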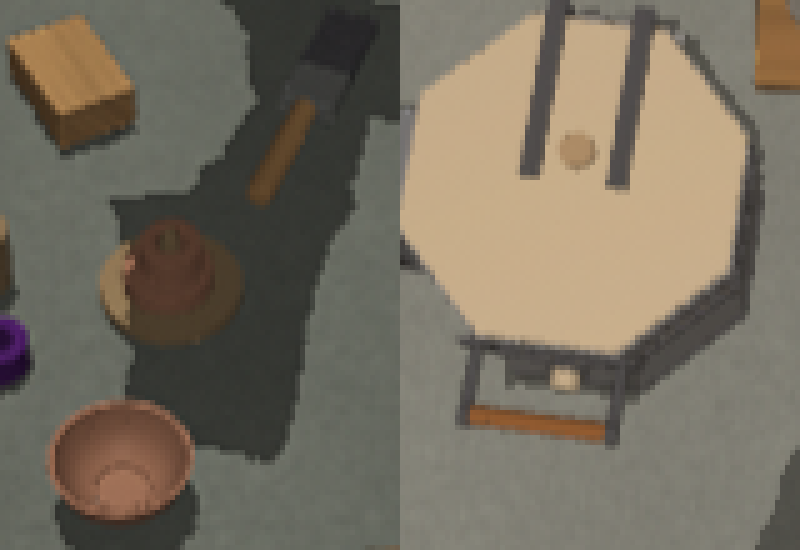

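Both rings are stacked on the post. The handle bar is at about (.4895,.168) with a kiln yaw of about −0.112. Next I'll move above it.

Call:
{"method": "carry_out", "body": {
  "claw": [3.4, 3.4, 3.4, 3.4, 3.4, 3.4, 3.4, 3.4, 3.4, 3.4, 3.4, 3.4, 3.4],
  "delta_pos": [
    [3, 0.6, 0],
    [3, 0.6, 0],
    [3, 0.6, 0],
    [3, 0.6, 0],
    [3, 0.6, 0],
    [3, 0.6, 0],
    [3, 0.6, 0],
    [3, 0.6, 0],
    [3, 0.6, 0],
    [3, 0.7, 0],
    [0, 0, 1.5],
    [0, 0, 0],
    [0, 0, 0]
  ],
  "angular": [
    [0, 0, 0],
    [0, 0, 0],
    [0, 0, 0],
    [0, 0, 0],
    [0, 0, 0],
    [0, 0, 0],
    [0, 0, 0],
    [0, 0, 0],
    [0, 0, 0],
    [0, 0, 0],
    [0, 0, 0.11],
    [0, 0, 0],
    [0, 0, 0]
  ]
}}

```text
clock: 28.85
position: [0.4923, 0.1682, 0.2203]
ee_rot: [2.337, 2.099, -0.006]
force: [-0.9, -1.0, -0.3]
width: 0.374
gripper_force: 0.0
```

```bash
python3 - <<'E'
from h import *
togo(.4895,.168,.136,-.112)
E
```

```text
t 28.85 pos [0.4923 0.1682 0.2203] d_tool cm [-0.02 -0.26  8.43] turn [-0.002  0.003  0.005] F [-0.88 -1.03 -0.29] j [-0.98  0.28  0.7   1.84 -0.2   1.09 -0.31]
```

Call:
{"method": "carry_out", "body": {
  "claw": [3.4, 3.4, 3.4, 3.4, 3.4, 3.4, 3.4],
  "delta_pos": [
    [0, -0.3, 1],
    [0, 0, 1],
    [0, 0, 1],
    [0, 0, 0.7],
    [0, 0, 0.7],
    [0, 0, 0],
    [0, 0, 0]
  ],
  "angular": [
    [0, 0, 0],
    [0, 0, 0],
    [0, 0, 0],
    [0, 0, 0],
    [0, 0, 0],
    [0, 0, 0],
    [0, 0, 0]
  ]
}}

```text
clock: 29.55
position: [0.4893, 0.1692, 0.1768]
ee_rot: [2.339, 2.097, -0.002]
force: [-0.1, 0.1, -0.5]
width: 0.374
gripper_force: 0.0
```

Call:
{"method": "carry_out", "body": {
  "claw": [3.4, 3.4, 3.4, 3.4, 3.4, 3.4, 3.4],
  "delta_pos": [
    [0, 0, 0.7],
    [0, 0, 0.7],
    [0, 0, 0.7],
    [0, 0, 0.7],
    [0, 0, 0.7],
    [0, 0, 0.5],
    [0, 0, 0]
  ],
  "angular": [
    [0, 0, 0],
    [0, 0, 0],
    [0, 0, 0],
    [0, 0, 0],
    [0, 0, 0],
    [0, 0, 0],
    [0, 0, 0]
  ]
}}

```text
clock: 30.25
position: [0.4887, 0.169, 0.136]
ee_rot: [-2.339, -2.097, 0.004]
force: [0.3, -0.1, -0.2]
width: 0.366
gripper_force: 0.0
```

Call:
{"method": "carry_out", "body": {
  "claw": [0.5, 0.5, 0.5, 0.5, 0.5, 0.5, 0.5, 0.5],
  "delta_pos": [
    [0, 0, 0],
    [0, 0, 0],
    [0, 0, 0],
    [0, 0, 0],
    [0, 0, 0],
    [0, 0, 0],
    [0, 0, 0],
    [0, 0, 0]
  ],
  "angular": [
    [0, 0, 0],
    [0, 0, 0],
    [0, 0, 0],
    [0, 0, 0],
    [0, 0, 0],
    [0, 0, 0],
    [0, 0, 0],
    [0, 0, 0]
  ],
  "force": 15
}}

```text
clock: 31.05
position: [0.4891, 0.1693, 0.1369]
ee_rot: [-2.339, -2.097, 0.002]
force: [-1.7, 0.4, 3.9]
width: 0.144
gripper_force: 15.0
```

```bash
python3 - <<'E'
from h import *
togo(.4895,.168,.136,-.112)
th=np.r_[0,.1,.2,.3,.4,.45,.48,.5,.56,.6,.66,.7]
x=-.29*np.cos(th)+.025*np.sin(th);z=.29*np.sin(th)+.025*np.cos(th)
print(np.c_[th,(x+.29)*100,(z-.025)*100].round(2))
s=arm.get_image("scene");t=arm.get_image("top")
cv2.imwrite("pics/l.png",np.hstack([cv2.resize(p["frame"][r:r+90,c:c+90],(400,400),interpolation=3) for p,r,c in((s,140,280),(t,160,150))])[:,:,::-1])
E
```

```text
t 31.05 pos [0.4891 0.1693 0.1369] d_tool cm [-0.13  0.05  0.09] turn [-0.001  0.001  0.003] F [-1.67  0.38  3.86] j [-0.93  0.38  0.65  1.96 -0.29  0.9  -0.24]
[[ 0.    0.    0.  ]
 [ 0.1   0.39  2.88]
 [ 0.2   1.07  5.71]
 [ 0.3   2.03  8.46]
 [ 0.4   3.26 11.1 ]
 [ 0.45  3.97 12.37]
 [ 0.48  4.43 13.11]
 [ 0.5   4.75 13.6 ]
 [ 0.56  5.76 15.02]
 [ 0.6   6.48 15.94]
 [ 0.66  7.62 17.26]
 [ 0.7   8.43 18.09]]
```

Call:
{"method": "carry_out", "body": {
  "claw": [0.5, 0.5, 0.5, 0.5, 0.5, 0.5, 0.5, 0.5, 0.5],
  "delta_pos": [
    [0, 0.04, -0.41],
    [0, 0.09, -0.82],
    [0, 0.12, -0.82],
    [0, 0.14, -0.82],
    [0, 0.17, -0.82],
    [0, 0.19, -0.82],
    [0, 0.21, -0.8],
    [0, 0.11, -0.4],
    [0, 0, 0]
  ],
  "angular": [
    [0, 0, 0],
    [0, 0, 0],
    [0, 0, 0],
    [0, 0, 0],
    [0, 0, 0],
    [0, 0, 0],
    [0, 0, 0],
    [0, 0, 0],
    [0, 0, 0]
  ]
}}

```text
clock: 32.05
position: [0.4995, 0.1681, 0.1943]
ee_rot: [-2.339, -2.097, 0.003]
force: [-4.1, 2.0, -0.0]
width: 0.144
gripper_force: 15.0
```

```bash
python3 - <<'E'
from h import *
togo(.4891,.1693,.1369,-.112)
s=arm.get_image("scene");t=arm.get_image("top")
for p in(s,t):
    for r in arm.place_of("lid_handle",p)[:1]: print(r["conf"],at(p,r["centre"],.217))
E
```

```text
t 32.05 pos [0.4995 0.1681 0.1943] d_tool cm [ 0.01 -1.04  5.74] turn [-0.002  0.001  0.003] F [-4.12  1.96 -0.04] j [-0.95  0.32  0.69  1.86 -0.24  1.04 -0.28]
0.64 [0.50904748 0.16954491 0.217     ]
0.8 [0.49304305 0.16282305 0.217     ]
```

Call:
{"method": "carry_out", "body": {
  "claw": [0.5, 0.5, 0.5, 0.5, 0.5, 0.5, 0.5, 0.5, 0.5, 0.5, 0.5],
  "delta_pos": [
    [0, 0.15, -0.46],
    [0, 0.3, -0.92],
    [0, 0.33, -0.91],
    [0, 0.38, -0.9],
    [0, 0.41, -0.88],
    [0, 0.44, -0.87],
    [0, 0.47, -0.85],
    [0, 0.5, -0.83],
    [0, 0.46, -0.75],
    [0, 0.24, -0.52],
    [0, 0, 0]
  ],
  "angular": [
    [0, 0, 0],
    [0, 0, 0],
    [0, 0, 0],
    [0, 0, 0],
    [0, 0, 0],
    [0, 0, 0],
    [0, 0, 0],
    [0, 0, 0],
    [0, 0, 0],
    [0, 0, 0],
    [0, 0, 0]
  ]
}}

```text
clock: 33.35
position: [0.5353, 0.1643, 0.2742]
ee_rot: [-2.337, -2.096, 0.004]
force: [-13.8, 1.9, 9.1]
width: 0.13
gripper_force: 15.7
```

```bash
python3 - <<'E'
from h import *
togo(.4891,.1693,.1369,-.112)
s=arm.get_image("scene")
cv2.imwrite("pics/m.png",cv2.resize(s["frame"][110:270,230:400],(637,600),interpolation=3)[:,:,::-1])
E
```

```text
t 33.35 pos [0.5353 0.1643 0.2742] d_tool cm [-1.000e-02 -4.590e+00  1.374e+01] turn [-0.004  0.     0.003] F [-13.77   1.89   9.09] j [-0.92  0.32  0.71  1.67 -0.22  1.24 -0.27]
```

View pics/m.png

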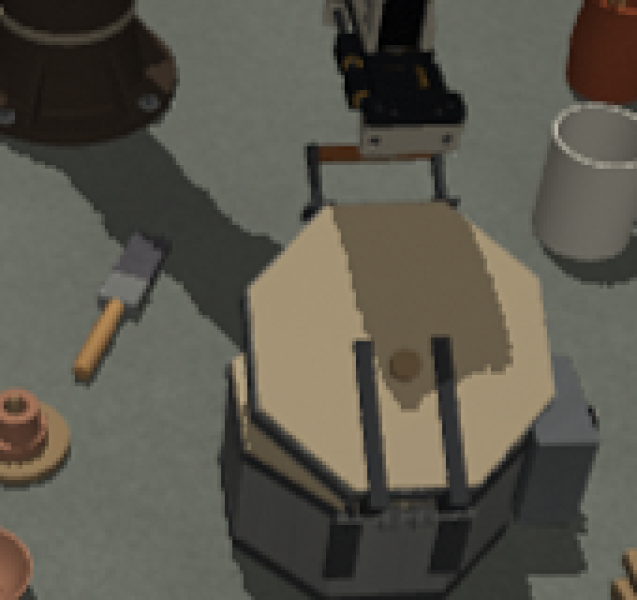

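The lid is up, with the gap visible along its front and left, and the bar is held at about (335,150). The force is purely radial, so my arc is slightly too tight and I'll ease outward.

Call:
{"method": "carry_out", "body": {
  "claw": [0.5, 0.5, 0.5],
  "delta_pos": [
    [0, -0.17, -0.11],
    [0, 0, 0],
    [0, 0, 0]
  ],
  "angular": [
    [0, 0, 0],
    [0, 0, 0],
    [0, 0, 0]
  ]
}}

```text
clock: 33.7
position: [0.5352, 0.1643, 0.2744]
ee_rot: [2.339, 2.097, -0.001]
force: [-4.3, 1.5, 1.6]
width: 0.13
gripper_force: 14.7
```

Call:
{"method": "carry_out", "body": {
  "claw": [0.5, 0.5, 0.5, 0.5, 0.5, 0.5, 0.5, 0.5],
  "delta_pos": [
    [0, 0.17, -0.42],
    [0, 0.46, -0.75],
    [0, 0.47, -0.74],
    [0, 0.48, -0.72],
    [0, 0.5, -0.7],
    [0, 0.3, -0.4],
    [0, 0, 0],
    [0, 0, 0]
  ],
  "angular": [
    [0, 0, 0],
    [0, 0, 0],
    [0, 0, 0],
    [0, 0, 0],
    [0, 0, 0],
    [0, 0, 0],
    [0, 0, 0],
    [0, 0, 0]
  ]
}}

```text
clock: 34.5
position: [0.5585, 0.1615, 0.311]
ee_rot: [2.34, 2.097, -0.003]
force: [-0.4, -0.7, -0.1]
width: 0.055
gripper_force: 0.2
```

```bash
cat >> h.py <<'E'
def theta(p0=np.array([.4891,.1693,.1369])):
    p=arm.observe()["position"]-p0;k=np.array([np.cos(.112),-np.sin(.112)])
    x,z=-.29+p[:2]@k,.025+p[2]
    print("r",np.hypot(x,z).round(4),"theta",(np.arctan2(z,-x)-np.arctan2(.025,.29)).round(4))
E
python3 - <<'E'
from h import *
togo(.4891,.1693,.1369,-.112);theta()
E
```

```text
t 34.5 pos [0.5585 0.1615 0.311 ] d_tool cm [ 0.04 -6.97 17.42] turn [-0.001  0.001  0.003] F [-0.4  -0.7  -0.14] j [-0.89  0.33  0.72  1.55 -0.22  1.34 -0.25]
r 0.2969 theta 0.6493
```

```bash
python3 - <<'E'
from h import *
s=arm.get_image("scene")
cv2.imwrite("pics/n.png",cv2.resize(s["frame"][110:240,250:380],(600,600),interpolation=3)[:,:,::-1])
E
```

```text
(no output)
```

View pics/n.png

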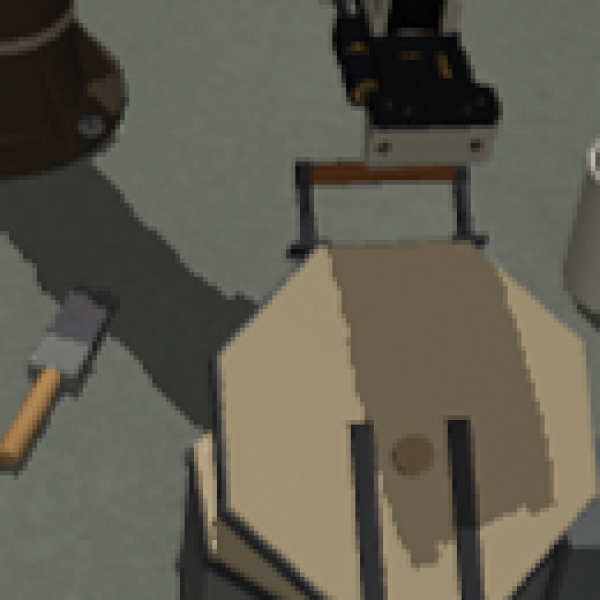

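```bash
cat >> h.py <<'E'
def barpt(th,hy=0):
    k=np.array([np.cos(.112),-np.sin(.112),0]);l=np.array([-k[1],k[0],0])
    x=-.29*np.cos(th)+.025*np.sin(th);z=.29*np.sin(th)+.025*np.cos(th)
    return np.array([.7775,.1352,.135])+k*x+np.array([0,0,z])+l*hy
def barpix(p):
    hsv=cv2.cvtColor(p["frame"],cv2.COLOR_RGB2HSV)
    m=((hsv[...,0]<16)&(hsv[...,1]>120)).astype(np.uint8);m[:,:308]=0;m[:,360:]=0;m[:130]=0;m[180:]=0
    return [(c,np.nonzero(m[:,c])[0].mean()+.5,np.nonzero(m[:,c])[0]) for c in range(308,360) if m[:,c].any()]
E
python3 - <<'E'
from h import *
s=arm.get_image("scene")
print([(a,b) for a,b,_ in barpix(s)][::3])
for th in(0,.45,.5,.55,.6,.65,.7,.75): print(th,proj(s,np.array([barpt(th,-.04),barpt(th),barpt(th,.04)])).round(1).tolist())
togo(.4891,.1693,.1369,-.112)
E
```

```text
[(317, np.float64(146.5)), (320, np.float64(147.5)), (323, np.float64(147.5)), (326, np.float64(147.5)), (329, np.float64(147.5)), (332, np.float64(148.0)), (335, np.float64(148.0)), (338, np.float64(147.5)), (341, np.float64(147.5)), (344, np.float64(147.5)), (347, np.float64(147.5))]
0 [[309.3, 174.0], [321.4, 173.6], [333.5, 173.2]]
0.45 [[315.0, 152.0], [328.0, 151.6], [341.1, 151.3]]
0.5 [[315.8, 150.4], [329.0, 150.1], [342.1, 149.7]]
0.55 [[316.6, 149.0], [330.0, 148.7], [343.2, 148.3]]
0.6 [[317.5, 147.9], [331.0, 147.5], [344.4, 147.1]]
0.65 [[318.4, 146.9], [332.0, 146.5], [345.6, 146.1]]
0.7 [[319.3, 146.2], [333.1, 145.8], [346.8, 145.4]]
0.75 [[320.3, 145.7], [334.2, 145.3], [348.1, 144.9]]
t 34.6 pos [0.5582 0.1617 0.3108] d_tool cm [ 0.03 -6.92 17.4 ] turn [-0.002  0.001  0.003] F [ 0.1  -0.24  0.54] j [-0.89  0.33  0.72  1.55 -0.22  1.34 -0.25]
```

The bar slipped out of the fingertips. Every grasp so far fits real tips about 19 mm above the reported TCP, so I gripped the bar too shallowly. The lid is at about 0.62, resting up against the closed tips. I'll reopen one row at a time and go deeper.

Call:
{"method": "carry_out", "body": {
  "claw": [3.2, 3.2],
  "delta_pos": [
    [0, 0, 0],
    [0, 0, 0]
  ],
  "angular": [
    [0, 0, 0],
    [0, 0, 0]
  ]
}}

```text
clock: 34.8
position: [0.5582, 0.1619, 0.311]
ee_rot: [-2.339, -2.097, 0.003]
force: [-0.7, 0.1, -0.3]
width: 0.181
gripper_force: 0.2
```

Call:
{"method": "carry_out", "body": {
  "claw": [3.2],
  "delta_pos": [
    [0, 0, 0.3]
  ],
  "angular": [
    [0, 0, 0]
  ]
}}

```text
clock: 34.9
position: [0.5586, 0.1619, 0.3083]
ee_rot: [2.339, 2.097, -0.001]
force: [-0.3, -0.2, -0.6]
width: 0.265
gripper_force: 0.0
```

```bash
python3 - <<'E'
from h import *
s=arm.get_image("scene");b=barpix(s)
print([(a,x) for a,x,_ in b][::4],b[0][0],b[-1][0],arm.observe()["force"].round(1),arm.observe()["width"])
E
```

```text
[(318, np.float64(147.0)), (322, np.float64(147.0)), (326, np.float64(147.0)), (330, np.float64(147.5)), (343, np.float64(147.5)), (347, np.float64(147.5))] 318 348 [1.  0.  0.7] 0.3088415230578223
```

Call:
{"method": "carry_out", "body": {
  "claw": [3.2, 3.2, 3.2],
  "delta_pos": [
    [0, 0.1, 0.7],
    [0, 0.1, 0.7],
    [0, 0, 0.4]
  ],
  "angular": [
    [0, 0, 0],
    [0, 0, 0],
    [0, 0, 0]
  ]
}}

```text
clock: 35.25
position: [0.5603, 0.1615, 0.2891]
ee_rot: [-2.339, -2.097, 0.004]
force: [-0.4, 0.7, 0.2]
width: 0.347
gripper_force: 0.3
```

```bash
python3 - <<'E'
from h import *
s=arm.get_image("scene");b=barpix(s)
print([(a,x) for a,x,_ in b][::4],b[0][0],b[-1][0],arm.observe()["force"].round(1),arm.observe()["position"].round(4))
E
```

```text
[(318, np.float64(145.5)), (322, np.float64(147.0)), (326, np.float64(147.0))] 318 328 [ 2.6 -0.3 -2.6] [0.5601 0.1614 0.2886]
```

Call:
{"method": "carry_out", "body": {
  "claw": [0.5, 0.5, 0.5, 0.5, 0.5],
  "delta_pos": [
    [0, 0, 0],
    [0, 0, 0],
    [0, 0, 0],
    [0, 0, 0],
    [0, 0, 0]
  ],
  "angular": [
    [0, 0, 0],
    [0, 0, 0],
    [0, 0, 0],
    [0, 0, 0],
    [0, 0, 0]
  ],
  "force": 15
}}

```text
clock: 35.8
position: [0.5615, 0.161, 0.29]
ee_rot: [2.338, 2.095, -0.001]
force: [5.9, -0.5, -5.5]
width: 0.144
gripper_force: 15.0
```

```bash
python3 - <<'E'
from h import *
s=arm.get_image("scene");b=barpix(s)
print([(a,x) for a,x,_ in b][::4],b[0][0],b[-1][0],arm.observe()["force"].round(1),arm.observe()["position"].round(4))
for th in (.55,.6,.65,.7,.75,.8,.85): print(th,barpt(th).round(4))
E
```

```text
[(318, np.float64(147.5)), (322, np.float64(147.5)), (326, np.float64(147.0))] 318 327 [ 5.6 -0.3 -4.8] [0.5615 0.161  0.29  ]
0.55 [0.5448 0.1614 0.3079]
0.6 [0.5537 0.1604 0.3194]
0.65 [0.5631 0.1593 0.3304]
0.7 [0.5731 0.1582 0.3409]
0.75 [0.5836 0.157  0.351 ]
0.8 [0.5945 0.1558 0.3605]
0.85 [0.606  0.1545 0.3694]
```

The full bar is now gripped deep at θ≈0.64. I'll relax the radial load, raise it to about 0.70, then ease it back.

Call:
{"method": "carry_out", "body": {
  "claw": [0.5, 0.5, 0.5, 0.5, 0.5, 0.5],
  "delta_pos": [
    [0, 0.06, 0.04],
    [0, 0.3, -0.32],
    [0, 0.4, -0.41],
    [0, 0.4, -0.41],
    [0, 0.12, -0.12],
    [0, 0, 0]
  ],
  "angular": [
    [0, 0, 0],
    [0, 0, 0],
    [0, 0, 0],
    [0, 0, 0],
    [0, 0, 0],
    [0, 0, 0]
  ],
  "force": 20
}}

```text
clock: 36.45
position: [0.5734, 0.1598, 0.3026]
ee_rot: [2.34, 2.096, -0.002]
force: [-0.7, -3.6, 0.3]
width: 0.144
gripper_force: 20.0
```

```bash
python3 - <<'E'
from h import *
o=arm.observe();print(o["position"].round(4),o["force"].round(1),o["width"])
theta(np.array([.489,.169,.122]))
E
```

```text
[0.5734 0.1598 0.3026] [-0.7 -3.6  0.3] 0.14441391358071373
r 0.2904 theta 0.7006
```

Call:
{"method": "carry_out", "body": {
  "claw": [0.5, 0.5, 0.5, 0.5, 0.5, 0.5, 0.5],
  "delta_pos": [
    [0, -0.4, 0.41],
    [0, -0.41, 0.42],
    [0, -0.57, 0.66],
    [0, -0.57, 0.66],
    [0, -0.36, 0.46],
    [0, -0.36, 0.46],
    [0, 0, 0]
  ],
  "angular": [
    [0, 0, 0],
    [0, 0, 0],
    [0, 0, 0],
    [0, 0, 0],
    [0, 0, 0],
    [0, 0, 0],
    [0, 0, 0]
  ]
}}

```text
clock: 37.15
position: [0.5459, 0.163, 0.2709]
ee_rot: [-2.339, -2.097, 0.004]
force: [1.3, -4.8, -1.1]
width: 0.142
gripper_force: 20.0
```

```bash
python3 - <<'E'
from h import *
o=arm.observe();print(o["position"].round(4),o["force"].round(1),o["width"])
theta(np.array([.489,.169,.122]))
E
```

```text
[0.5459 0.163  0.2709] [ 1.3 -4.8 -1.1] 0.14158825516259127
r 0.2906 theta 0.5555
```

Call:
{"method": "carry_out", "body": {
  "claw": [0.5, 0.5, 0.5, 0.5, 0.5, 0.5, 0.5],
  "delta_pos": [
    [-0.05, -0.34, 0.47],
    [0, -0.34, 0.47],
    [0, -0.34, 0.48],
    [0, -0.31, 0.49],
    [0, 0, 0],
    [0, 0, 0],
    [0, 0, 0]
  ],
  "angular": [
    [0, 0, 0],
    [0, 0, 0],
    [0, 0, 0],
    [0, 0, 0],
    [0, 0, 0],
    [0, 0, 0],
    [0, 0, 0]
  ]
}}

```text
clock: 37.85
position: [0.5335, 0.1644, 0.2527]
ee_rot: [-2.339, -2.097, 0.001]
force: [1.4, 0.1, -1.4]
width: 0.142
gripper_force: 20.0
```

```bash
python3 - <<'E'
from h import *
np.set_printoptions(precision=4,suppress=True)
o=arm.observe();print(o["position"].round(4),o["force"].round(1),o["width"],abs(o["dq"]).max())
theta(np.array([.489,.169,.122]))
s=arm.get_image("scene");t=arm.get_image("top");b=barpix(s)
print([(a,x) for a,x,_ in b][::4])
for th in(.4,.48,.55): print(proj(s,np.array([barpt(th,-.04),barpt(th,.04)])).round(1).tolist())
for l,z in(("ring_wide",.012),("ring_narrow",.028),("stand",0)):
    for n,p in(("s",s),("t",t)): print(l,n,[(round(r["conf"],2),at(p,r["centre"],z)[:2]) for r in arm.place_of(l,p)])
theta(np.array([.489,.169,.122]))
E
```

```text
[0.5335 0.1644 0.2527] [ 1.4  0.1 -1.4] 0.1423628113039021 0.0021361564731342897
r 0.2906 theta 0.4796
[(315, np.float64(151.5)), (319, np.float64(151.5)), (323, np.float64(151.0))]
[[314.2, 153.8], [340.0, 153.1]]
[[315.4, 151.0], [341.7, 150.3]]
[[316.6, 149.0], [343.2, 148.3]]
ring_wide s [(0.64, array([ 0.5479, -0.1394]))]
ring_wide t [(0.6, array([ 0.5294, -0.1451]))]
ring_narrow s [(0.67, array([ 0.6866, -0.3218])), (0.6, array([ 0.545 , -0.1223])), (0.5, array([ 0.6098, -0.2524]))]
ring_narrow t [(0.65, array([ 0.6606, -0.3337])), (0.51, array([ 0.543 , -0.1295])), (0.5, array([ 0.571 , -0.2381]))]
stand s [(0.56, array([ 0.5406, -0.1366]))]
stand t [(0.86, array([ 0.5423, -0.1242]))]
r 0.2906 theta 0.4793
```

The lid is held still at about 0.48 rad, and the camera view agrees. The rings are stacked on the stand, so I'll hand in.

```bash
python3 -c "
from cell import arm
print(arm.sign_off())"
```

```text
the job is handed in; nothing more can be done
None
```

I handed the job in with both rings threaded on the post, wide then narrow, and the lid held still at about 0.48 rad after being raised to about 0.70. I have had no verdict back. The bar slipped out of the fingers once near 0.62 rad, but the lid stayed put until I regripped it. I also viewed 11 pictures, one over the limit of 10.

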